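Hang the egg-dipping basket on its draining stand

ROBOT

A 6-joint arm with a two-finger parallel gripper is mounted at the origin on the work surface. World frame = base frame: x ahead of the robot, y to its left, z up, the work surface at z = 0. Lengths are in m, angles in rad, forces in N, time in s.
With the tool pointing down it reaches from about 0.325 to 1 m from the base axis. Payload 5.1 kg.
Tool frame: the origin (TCP) lies midway between the tips of the shut fingers; the grasp point (between the pads) lies 19 mm behind it; z points along the fingers, y is the direction in which the jaws open and shut (so a half turn about z gives the same grasp; the last joint's range is limited). The gripper opens to 85 mm and grips with 20 to 120 N. Pads are 22 mm wide; open, the fingers measure 114 mm over their backs; the gripper's body (76 mm by 85 mm) begins 54 mm behind the grasp point. The pads swing forward as they close: fully open they stand 13 mm farther back than shut.
Start: joints at [-1.184, 0.124, 1.65, -0, 1.367, -0.083], TCP at [0.294, -0.58, 0.231] pointing down, gripper open.
Joint ranges: [-2.61, 2.61], [-1.02, 2.33], [0.03, 2.71], [-1.35, 4.49], [0.32, 2.68], [-2.91, 2.91]. Speed limits (rad/s): [2.57, 2.57, 3.14, 3.14, 3.14, 3.14].

INTERFACE

Orientations are given as [roll, pitch, yaw] about the fixed x, y, z axes, in that order (R = Rz(yaw) Ry(pitch) Rx(roll)).
In Python, from plant import * gives the robot as it stands.
- The arm moves only by the tool arm_command, never from a script. Its argument "deltas" is a list of rows, each a list of 6 numbers: the shift along the tool's x, y, z in mm, then the turn, a rotation vector about the tool's x, y, z in degrees. In form: [[dx, dy, dz, wx, wy, wz], ...]. A call has 1 to 10 rows; each row is the pose to reach, as a shift and turn from the pose commanded when the call began, along the tool's axes at that moment; what a row does not reach only later rows make up. A row lasts 1/12 s, in which the tool goes at most 41.7 mm and 7.16 degrees, less where a joint would pass 70% of its speed; a pose out of reach is approached as far as the arm can. A call with a gripper value outside its range is refused whole. "claw" is the closure, from 0 (fully open) to 1 (shut), set as the call begins (left out, the last holds). The fingers move at their own pace and stop on an object; the grip force is fixed at half the most. Time passes only in rows, so rows that repeat a pose let the fingers close. It gives the time, the measured TCP pose, the force and the opening at its end, in the units of the state.
- observe(): the state, without advancing time (a new reading comes with each control period).
- camera(name): name is "scene" or "top"; returns the picture (400x640x3 uint8, red, green, blue); there is no depth.
- camera_model(name): a dict with "fx", "fy", "cx", "cy" (pixels), "k1" (the pictures are not rectified: a ray, as slopes to the right and down, at radius r is drawn at 1 + k1 r^2 times it, then the intrinsics apply), "position" and "rotation" of the camera in the world. Camera axes: x right, y down, z forward; pixel columns grow to the right and rows downward; lengths in m; the calibration is good to about 2 mm. A picture is of the moment at which its call begins. camera_model takes no time and is no camera call.
- job_done(): hands the job in, once; it reports no verdict.
Trained networks look in the newest picture that a camera, given by its name, has taken for a name from the list of things; names that differ only in an ending like _2 or _b are one class to them, and where a whole thing is asked for, a point or a joint stands for the part that bears it (a point fixed in the world has none). Each returns a list of dicts, best first, with "score" (0 to 1); they miss things now and then, are a little off and sometimes report something else, mostly with a low value. They report only what shows in the picture. A call takes as long as a camera call. They do not tell look-alikes from the thing itself.
- spot_in(camera, query): "xy" ([column, row] in pixels, amid what is visible of it).
- cut_out(camera, query): "mask" (400x640 bool, what is visible of it) and "xy" ([column, row] in pixels, amid what is visible of it).
- landmark_of(camera, query): "xy" ([column, row] in pixels: a listed point, or the origin of a listed thing).
The state is a dict: "time_s": time; "joints": joint angles; "qvel": joint speeds; "effort": joint torques, N m; "eef_pos": TCP position; "orientation": TCP orientation; "ft_force": force on the tool from outside, world axes, zero at the start; "torque": the same for the moment, N m; "finger_gap": opening from 0.0 (shut) to 1.0 (fully open).
Only numpy, scipy, OpenCV 4.12 (cv2) and the standard library are available. Lean on these libraries where they do the work, as an engineer would, in place of code of your own. Each camera call takes 0.05 s, during which the arm holds its last target.

TASK

Two small wire egg-dipping baskets stand on the packing table. Pick up the one whose two ears have an opening in them and hang it on the draining stand: lower it gently so that both pins come up through the two ear openings and both ears lie flat on the stand, then let go. Leave the other basket, with the short closed ears, where it is.

Things in the scene. Friction and masses are not known exactly. Their poses are not given: they have to be found in the camera images.
- basket: Basket to hang: steel wire box 130 (x) x 90 (y) x 60 mm high, upright. Origin: centre of underside, z up. At each y end a 4 mm ear flush with the rim (underside 56 mm up), 64 mm wide in x, out to y = +/-107 mm, with a through opening 44 (x) x 34 (y) mm centred at x = 0, y = +/-80 mm. 0.25 to 0.5 kg. Same either way round.
- basket_handle (a point): Middle of the rigid handle bar that bridges that basket: 105 mm straight above the basket's origin and over its centre of mass. Steel bar 14 x 14 mm (top 112 mm up), 90 mm long along the basket's y; posts at y = +/-42 mm, so the middle 70 mm are free to grip across x from above. Same axes as the basket.
- other_basket: Bystander: same steel wire box (130 x 90 x 60 mm) and same bridge handle (top 112 mm up), but its two ears are short closed tabs without openings (158 mm over both ears). Origin: centre of underside, z up. Leave it standing where it is.
- stand: Fixed aluminium stand, base 100 (x) x 194 (y) mm with low drip pan. Origin: centre of underside, z up. At y = +/-80 mm, x = 0 a post carries a flat plate 100 (x) x 34 (y) mm, top 110 mm up, with a dark 12 mm upright pin, tapered tip 145 mm up. Basket fully home: ears flat on the plates, origin 54 mm above the stand's, y along the stand's y either way.
Not all that is in view belongs to the job. Leave any purple look-alike of the basket alone.

How it is judged:
By the outcome, as a careful person would: the job done as asked, in the order asked, and still so for the second after the job is handed in, with the robot touching nothing.
It also fails if it takes over 42 s, if anything falls off the work surface, if the arm or the gripper's body presses on something with over 40 N, if the wrist force passes 120 N, or if a joint passes its speed limit or range.

## Working session

There is one attempt and no reset: what is moved stays moved. The work goes in short steps, Python scripts to look and compute and a tool call to move; the robot and the scene stay as the last step left them, time stands still between calls to the robot, and variables do not carry over. Pictures are saved under pics/ and viewed, and the job is handed in when it is done.

Besides the shell and the picture viewer there is one more tool, called after "Call:" as name(argument=value, ...), one argument or row to a line, values as JSON. arm_command: Moves the arm, as the interface text tells. Its arguments: {"type":"object","properties":{"deltas":{"type":"array"},"claw":{"type":"number"}},"required":["deltas"]}

```bash
ls; mkdir -p pics; python3 - <<'E'
from plant import *
import cv2
s=observe(); print(s['time_s'],s['eef_pos'],s['orientation'],s['finger_gap'])
for n in ("scene","top"):
    im=camera(n); cv2.imwrite(f"pics/{n}0.png",im[:,:,::-1])
    print(n,camera_model(n))
    for q in ("basket","basket_handle","other_basket","stand"):
        print(q,[(d['xy'],round(d['score'],2)) for d in landmark_of(n,q)])
E
```

```text
pics
0.0 [ 0.29399428 -0.57902547  0.23006115] [-3.13953274e+00 -1.33365273e-04  4.69805181e-01] 1.0029843964154392
scene {'fx': 491.4281887817051, 'fy': 491.4281887817051, 'cx': 320.8643126991587, 'cy': 197.52262901242784, 'k1': -0.06318020796645527, 'position': array([1.01973313, 0.13021565, 1.09219819]), 'rotation': array([-2.61364536e+00, -2.03656581e-03,  1.78875749e+00])}
basket [([443.7, 177.0], 0.95), ([303.1, 249.5], 0.7), ([303.3, 264.3], 0.55)]
basket_handle [([454.2, 157.0], 0.91), ([303.1, 245.2], 0.59)]
other_basket []
stand [([440.9, 285.5], 0.76)]
top {'fx': 398.7985029857306, 'fy': 398.7985029857306, 'cx': 324.2256877245419, 'cy': 203.29805917249374, 'k1': -0.024007441043408725, 'position': array([ 0.38764548, -0.00668188,  1.00538289]), 'rotation': array([-3.07543365,  0.01994733, -1.58345255])}
basket [([209.5, 275.2], 0.88), ([331.4, 149.9], 0.85)]
basket_handle [([334.0, 142.3], 0.87), ([195.1, 282.2], 0.66)]
other_basket [([450.5, 152.9], 0.86)]
stand [([206.2, 159.4], 0.96)]
```

View pics/scene0.png

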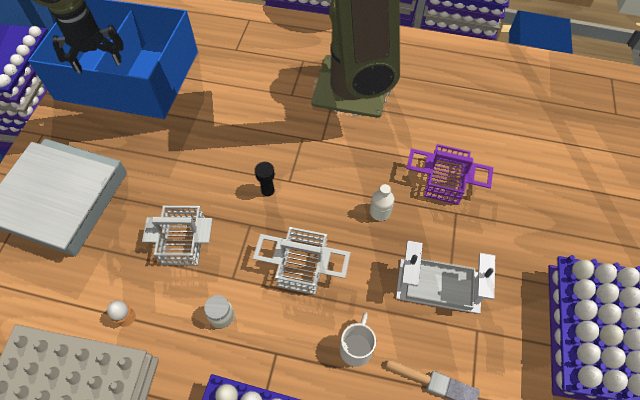

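View pics/top0.png

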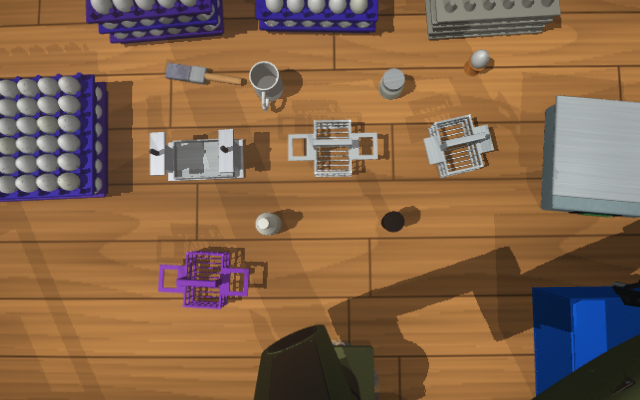

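Candidates: the steel basket with open ears, at scene (302,260) / top (333,147), fits the description. The steel basket at scene (178,236) / top (458,145) has closed tabs. The one at scene (448,173) / top (205,278) is purple, so it's the look-alike. I'll confirm with enlarged crops.

```bash
python3 - <<'E'
import cv2,numpy as np
s=cv2.imread('pics/scene0.png');t=cv2.imread('pics/top0.png')
def crop(im,x,y,w,h,k): return cv2.resize(im[y:y+h,x:x+w],None,fx=k,fy=k,interpolation=cv2.INTER_CUBIC)
cv2.imwrite('pics/c1.png',np.vstack([crop(t,280,110,110,75,7)[:, :770]]))
cv2.imwrite('pics/c2.png',crop(s,245,215,110,85,7))
cv2.imwrite('pics/c3.png',crop(t,140,120,110,70,7))
cv2.imwrite('pics/c4.png',crop(s,390,230,115,85,6.9))
E
```

```text
(no output)
```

View pics/c1.png

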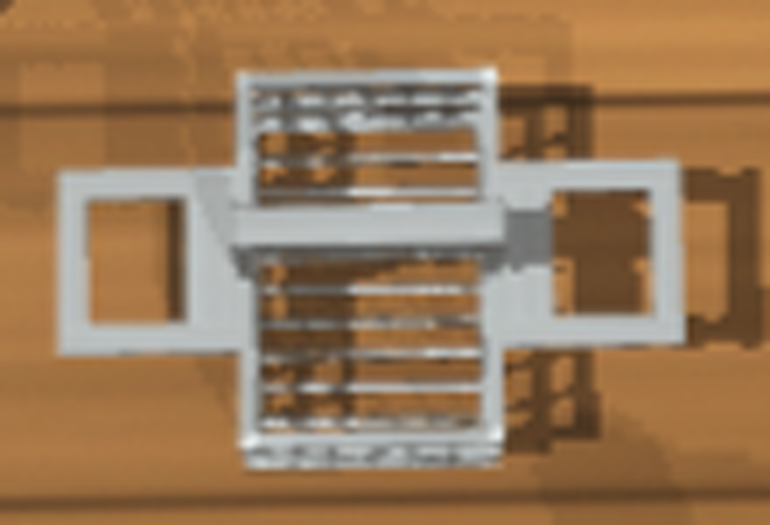

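View pics/c2.png

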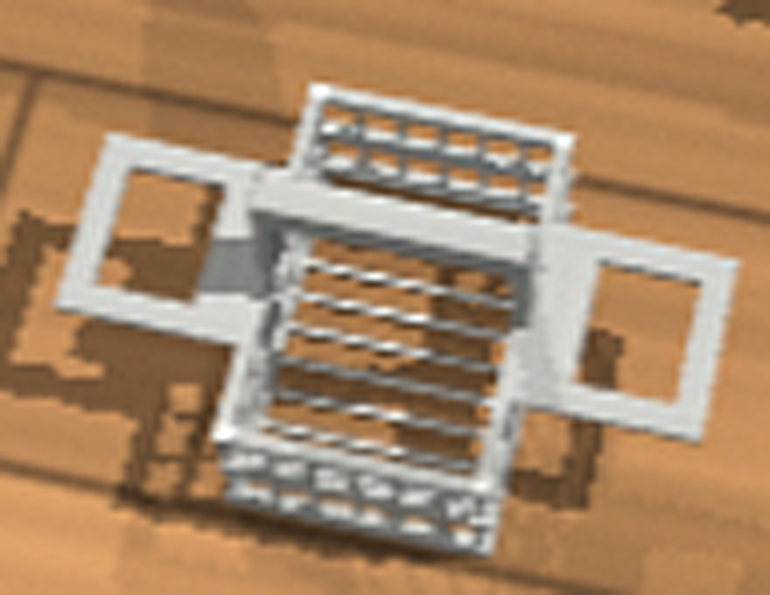

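View pics/c3.png

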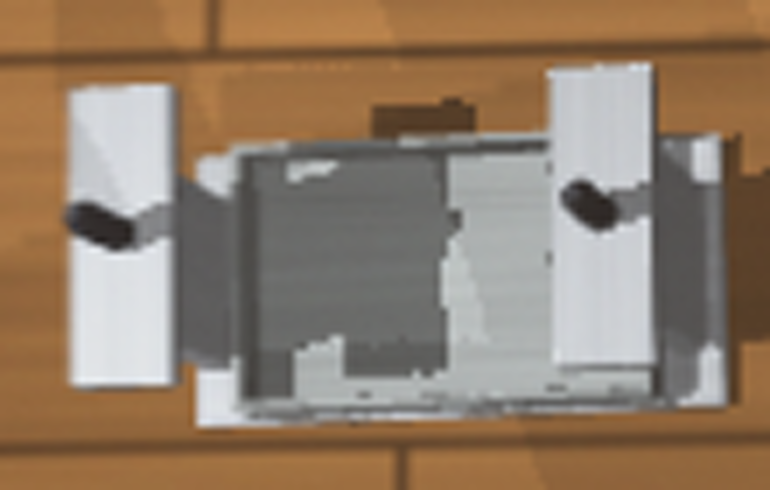

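View pics/c4.png

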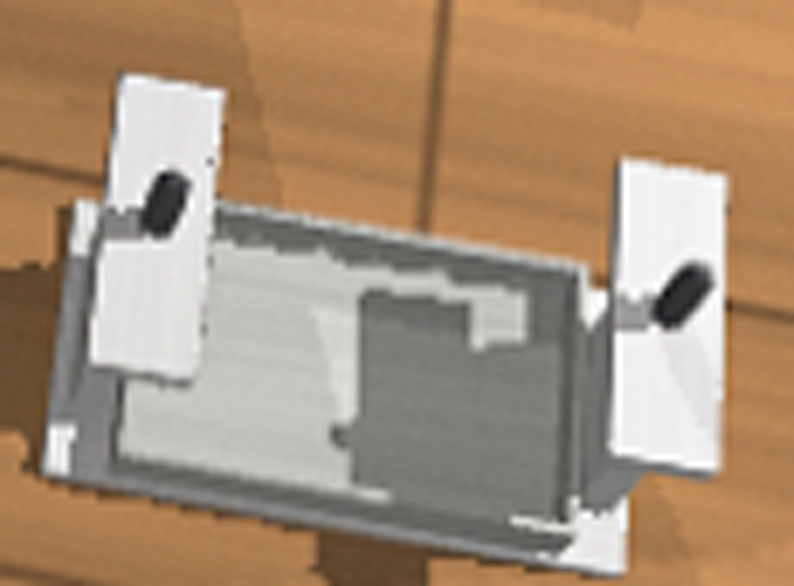

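The crops confirm it: the steel basket at top (333,147) has a through opening in each ear. Next I'll fit the basket and stand poses from corners in both views.

```bash
cat > h.py <<'E'
import numpy as np,cv2
from scipy.spatial.transform import Rotation as R
from scipy.optimize import least_squares
def proj(m,P):
    C=R.from_euler('xyz',m['rotation']).as_matrix()
    q=(np.atleast_2d(P)-m['position'])@C
    s=q[:,:2]/q[:,2:]; s=s*(1+m['k1']*(s**2).sum(1,keepdims=True))
    return s*[m['fx'],m['fy']]+[m['cx'],m['cy']]
def W(p,L,z0=0):
    c,s=np.cos(p[2]),np.sin(p[2]); L=np.asarray(L,float)/1000
    return np.c_[p[0]+c*L[:,0]-s*L[:,1],p[1]+s*L[:,0]+c*L[:,1],L[:,2]+z0]
def fit(obs,p0,z0=0,freez=False):
    # obs list of (model, local mm Nx3, pix)
    def f(p): return np.concatenate([(proj(m,W(p,L,p[3] if freez else z0))-u).ravel() for m,L,u in obs])
    r=least_squares(f,list(p0)+([z0] if freez else []),loss='soft_l1',x_scale=[.01,.01,.1]+([.01] if freez else []))
    return r.x,[np.sqrt(np.mean((proj(m,W(r.x,L,r.x[3] if freez else z0))-u)**2)) for m,L,u in obs]
def pix(c,ox,oy,k): return (np.array(c,float)+.5)/k-.5+[ox,oy]
E
python3 - <<'E'
from h import *
from plant import camera_model
T=camera_model('top');S=camera_model('scene')
z=lambda l,h:[(a,b,h) for a,b in l]
bt=[(60,172,32,107),(60,353,-32,107),(680,162,32,-107),(685,344,-32,-107),(88,198,22,97),(188,198,22,63),(186,323,-22,63),(88,323,-22,97),(552,190,22,-63),(651,189,22,-97),(653,315,-22,-97),(553,317,-22,-63),(238,72,65,45),(496,68,65,-45),(243,440,-65,45),(503,435,-65,-45)]
bs=[(108,135,-32,-107),(57,305,32,-107),(738,262,-32,107),(700,438,32,107),(126,170,-22,-97),(226,188,-22,-63),(97,285,22,-97),(195,300,22,-63),(597,262,-22,63),(703,284,-22,97),(575,384,22,63),(682,403,22,97),(315,88,-65,-45),(573,137,-65,45),(218,437,65,-45),(497,488,65,45)]
st=[(68,88,50,97),(174,86,50,63),(178,385,-50,63),(70,386,-50,97),(548,70,50,-63),(652,64,50,-97),(655,365,-50,-97),(555,362,-50,-63)]
ss=[(120,75,-50,-97),(227,90,-50,-63),(193,383,50,-63),(90,362,50,-97),(622,157,-50,63),(727,175,-50,97),(718,475,50,97),(610,455,50,63)]
def o(m,l,h,ox,oy,k):
    a=np.array(l,float); return (m,np.c_[a[:,2:],np.full(len(a),h)],pix(a[:,:2],ox,oy,k))
B=[o(T,bt,60,280,110,7),o(S,bs,60,245,215,7)]
D=[o(T,st,110,140,120,7),o(S,ss,110,390,230,6.9)]
for n,O,p in(('basket',B,(.55,0,0)),('stand',D,(.5,.3,0))):
    print(n,'both',*fit(O,p)); print('  freez',*fit(O,p,freez=True))
    for x in O: print('  one',*fit([x],p))
s=W((0.,0,0),[(0,0,0)])
E
```

```text
basket both [ 0.58839946 -0.00906511  0.00229995] [np.float64(0.4587456056699434), np.float64(0.6309455596274749)]
  freez [ 0.58815176 -0.00926787  0.00228196 -0.00329663] [np.float64(0.36403129051620964), np.float64(0.5459012720423467)]
  one [ 0.58769287 -0.00999666 -0.00073256] [np.float64(0.3076320012570998)]
  one [ 0.58927108 -0.00800655  0.00644165] [np.float64(0.4867510887411477)]
stand both [0.57114959 0.31500643 0.02553486] [np.float64(0.6308761022097715), np.float64(0.49168423490462876)]
  freez [ 0.57055837  0.31596802  0.02544833 -0.00397708] [np.float64(0.41102257218626304), np.float64(0.3260048039416192)]
  one [0.56988536 0.31393183 0.02357449] [np.float64(0.39884506810395864)]
  one [0.57211472 0.31576799 0.02751747] [np.float64(0.27059628847466305)]
```

```bash
cat > d.py <<'E'
import sys
from h import *
from plant import observe
def delta(tx,ty,tz,yaw):
    s=observe(); Rc=R.from_euler('xyz',s['orientation']); Rt=R.from_euler('xyz',[np.pi,0,yaw])
    d=Rc.inv().apply(np.array([tx,ty,tz])-s['eef_pos'])*1000
    print('t',s['time_s'],'pos',s['eef_pos'].round(4),'rpy',s['orientation'].round(4),'F',s['ft_force'].round(2),'T',s['torque'].round(2),'gap',round(s['finger_gap'],3),'J',s['joints'].round(2))
    print('delta mm',d.round(1),'deg',np.degrees((Rc.inv()*Rt).as_rotvec()).round(2))
if __name__=='__main__': delta(*map(float,sys.argv[1:]))
E
python3 d.py .441 -.295 .27 1.02; python3 d.py .588 -.009 .26 1.573
```

```text
t 0.5 pos [ 0.2942 -0.5796  0.2313] rpy [-3.1416 -0.      0.4698] F [-0.33  0.02 -0.95] T [-0.02 -0.05 -0.04] gap 0.996 J [-1.18  0.12  1.65  0.    1.37 -0.08]
delta mm [ 259.7 -187.3  -38.7] deg [ -0.    -0.   -31.53]
t 0.5 pos [ 0.2942 -0.5796  0.2313] rpy [-3.1416 -0.      0.4698] F [-0.33  0.02 -0.95] T [-0.02 -0.05 -0.04] gap 0.996 J [-1.18  0.12  1.65  0.    1.37 -0.08]
delta mm [ 520.2 -375.8  -28.7] deg [ -0.    -0.   -63.21]
```

Call:
arm_command(
  deltas=[
    [10,-7,-15,0,0,-1],
    [35,-25,-30,0,0,-4],
    [65,-47,-38,0,0,-8],
    [98,-71,-39,0,0,-12],
    [130,-94,-39,0,0,-16],
    [162,-117,-39,0,0,-20],
    [195,-141,-39,0,0,-24],
    [227,-164,-39,0,0,-28],
    [260,-187,-39,0,0,-31.5],
    [290,-210,-39,0,0,-35.5],
  ],
  claw=0,
)

```text
time_s: 1.33
eef_pos: [0.4586, -0.2584, 0.272]
orientation: [3.139, -0.0, 1.094]
ft_force: [0.4, 0.3, 0.3]
finger_gap: 1.0
```

```bash
python3 d.py .588 -.009 .20 1.573
```

```text
t 1.3333 pos [ 0.4586 -0.2584  0.272 ] rpy [ 3.1395e+00 -3.0000e-04  1.0937e+00] F [0.44 0.29 0.27] T [-0.06 -0.03 -0.03] gap 1.0 J [-0.62 -0.18  1.88  0.    1.44 -0.14]
delta mm [281.    0.3  72.1] deg [ 1.200e-01  1.000e-02 -2.746e+01]
```

Call:
arm_command(
  deltas=[
    [30,0,0,0,0,-3],
    [62,0,0,0,0,-6],
    [95,0,0,0,0,-9],
    [128,0,0,0,0,-12],
    [161,0,5,0,0,-15],
    [194,0,15,0,0,-18.5],
    [226,0,30,0,0,-22],
    [254,0,47,0,0,-25],
    [273,0,62,0,0,-27],
    [281,0,72,0,0,-27.5],
  ],
)

```text
time_s: 2.17
eef_pos: [0.588, -0.009, 0.1978]
orientation: [-3.141, -0.001, 1.574]
ft_force: [0.1, 0.4, -0.5]
finger_gap: 1.001
```

```bash
python3 d.py .588 -.009 .087 1.573;  python3 - <<'E'
from plant import *
import cv2,numpy as np
s=camera("scene")[:,:,::-1]; t=camera("top")[:,:,::-1]
cv2.imwrite("pics/a1.png",np.vstack([cv2.resize(x,None,fx=4,fy=4,interpolation=cv2.INTER_CUBIC) for x in (s[190:260+5,230:380],t[105:180,260:410])]))
E
python3 d.py .588 -.009 .087 1.573
```

```text
t 2.1667 pos [ 0.588  -0.009   0.1978] rpy [-3.1410e+00 -8.0000e-04  1.5739e+00] F [ 0.07  0.37 -0.54] T [0.   0.01 0.04] gap 1.001 J [-0.11  0.01  1.83  0.    1.31 -0.11]
delta mm [-1.000e-01  1.000e-01  1.108e+02] deg [-0.03 -0.05  0.05]
t 2.2667 pos [ 0.5869 -0.0105  0.1968] rpy [-3.1381e+00 -3.0000e-04  1.5715e+00] F [-1.5  -0.87  0.12] T [-0.04 -0.05  0.01] gap 1.005 J [-0.11  0.01  1.83 -0.    1.31 -0.11]
delta mm [  1.5   1.5 109.8] deg [-0.2  -0.02 -0.09]
```

View pics/a1.png

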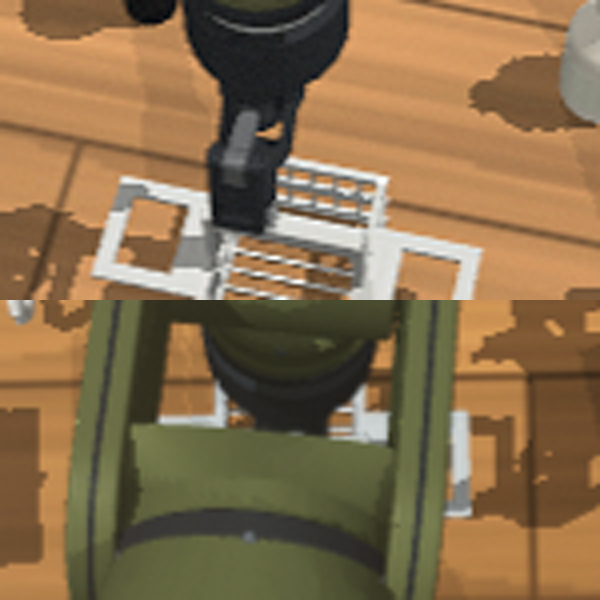

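Scene crop: the open gripper is above the handle with its fingers either side of the bar, around (290,240), and nothing else is in the way. The arm hides the basket in the top view. Descending now.

Call:
arm_command(
  deltas=[
    [0,0,12,0,0,0],
    [0,0,27,0,0,0],
    [0,0,43,0,0,0],
    [0,0,59,0,0,0],
    [0,0,75,0,0,0],
    [0,0,88,0,0,0],
    [0,0,98,0,0,0],
    [0,0,106,0,0,0],
    [0,0,111,0,0,0],
    [0,0,111,0,0,0],
  ],
)

```text
time_s: 3.1
eef_pos: [0.5873, -0.0122, 0.0864]
orientation: [-3.14, -0.0, 1.569]
ft_force: [-0.3, 0.1, -0.3]
finger_gap: 1.003
```

Call:
arm_command(
  deltas=[
    [0,0,0,0,0,0],
    [0,0,0,0,0,0],
    [0,0,0,0,0,0],
    [0,0,0,0,0,0],
    [0,0,0,0,0,0],
    [0,0,0,0,0,0],
    [0,0,0,0,0,0],
    [0,0,0,0,0,0],
    [0,0,0,0,0,0],
    [0,0,0,0,0,0],
  ],
  claw=1,
)

```text
time_s: 3.93
eef_pos: [0.5884, -0.012, 0.0877]
orientation: [3.14, 0.0, 1.569]
ft_force: [2.5, -0.0, 0.6]
finger_gap: 0.153
```

```bash
python3 d.py .588 -.009 .262 1.573
```

```text
t 3.9333 pos [ 0.5884 -0.012   0.0877] rpy [3.1402e+00 1.0000e-04 1.5693e+00] F [ 2.5  -0.04  0.64] T [-0.01 -0.3   0.05] gap 0.153 J [-0.11  0.12  1.91  0.    1.11 -0.11]
delta mm [   3.    -0.2 -174.3] deg [ 0.08  0.   -0.21]
```

Call:
arm_command(
  deltas=[
    [0,0,-5,0,0,0],
    [0,0,-14,0,0,0],
    [0,0,-30,0,0,0],
    [0,0,-50,0,0,0],
    [0,0,-75,0,0,0],
    [0,0,-100,0,0,0],
    [0,0,-125,0,0,0],
    [0,0,-148,0,0,0],
    [0,0,-165,0,0,0],
    [0,0,-175,0,0,0],
  ],
)

```text
time_s: 4.77
eef_pos: [0.5881, -0.012, 0.2652]
orientation: [3.139, 0.0, 1.569]
ft_force: [-0.7, -0.6, -3.1]
finger_gap: 0.153
```

```bash
python3 - <<'E'
from plant import *
import cv2,numpy as np
s=camera("scene")[:,:,::-1]
cv2.imwrite("pics/a2.png",cv2.resize(s[120:310,200:450],None,fx=3,fy=3,interpolation=cv2.INTER_CUBIC))
E
python3 d.py .571 .315 .262 1.5963
```

```text
t 4.8167 pos [ 0.5888 -0.0121  0.2666] rpy [3.1368e+00 5.0000e-04 1.5694e+00] F [ 0.27 -0.28 -1.33] T [ 0.05 -0.08  0.  ] gap 0.153 J [-0.11 -0.03  1.75 -0.    1.42 -0.11]
delta mm [327.1 -18.3   4.3] deg [ 0.28  0.03 -1.54]
```

View pics/a2.png

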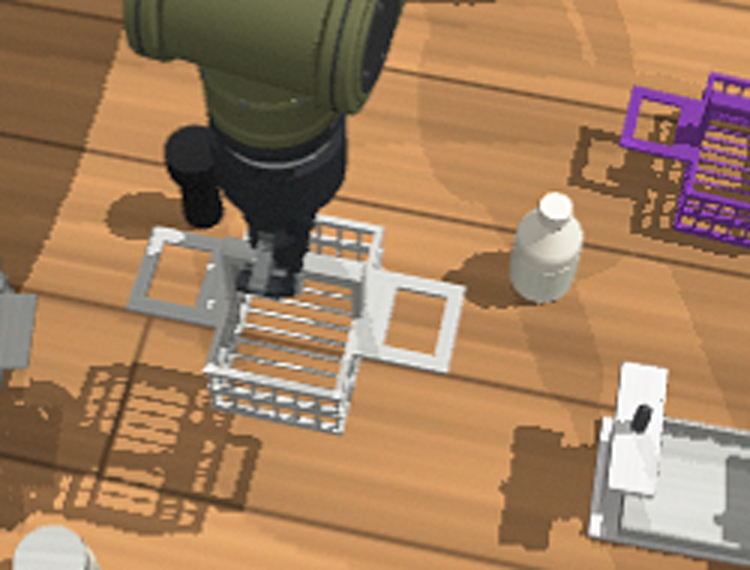

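The basket is lifted and hanging level. I'll fit its pose in the hand from the ear corners.

```bash
python3 - <<'E'
from h import *
from plant import camera_model
S=camera_model('scene')
a=np.array([(155,228,-32,-107),(128,308,32,-107),(466,287,-32,107),(446,370,32,107),(393,288,-22,63),(450,298,-22,97),(380,348,22,63),(432,358,22,97),(380,228,-65,45),(350,378,65,45),(208,368,65,-45)],float)
O=[(S,np.c_[a[:,2:],np.full(len(a),60)],pix(a[:,:2],200,120,3))]
print(fit(O,(.588,-.01,0),z0=.177)); print(fit(O,(.588,-.01,0),z0=.177,freez=True))
E
```

```text
(array([ 5.89270993e-01, -8.53161642e-03, -1.35015623e-04]), [np.float64(1.8919506539366222)])
(array([ 0.58131221, -0.01068052,  0.00258573,  0.16105563]), [np.float64(1.7192510065949629)])
```

```bash
python3 - <<'E'
from h import *
from plant import camera_model
S=camera_model('scene')
im=cv2.imread('pics/a2.png')
def draw(p,z,c):
  for L in ([(-32,-107),(32,-107),(32,-45),(-32,-45)],[(-32,107),(32,107),(32,45),(-32,45)],[(-65,-45),(65,-45),(65,45),(-65,45)],[(-22,63),(22,63),(22,97),(-22,97)],[(-22,-63),(22,-63),(22,-97),(-22,-97)]):
    u=proj(S,W(p,[(a,b,60) for a,b in L],z)); u=(u-[200,120]+.5)*3-.5
    cv2.polylines(im,[u.round().astype(int)],True,c,1,cv2.LINE_AA)
draw((.5892,-.0085,0),.177,(0,0,255))
cv2.imwrite('pics/a3.png',im[180:450,80:520]); im=cv2.resize(im[190:450,100:500],None,fx=2,fy=2); cv2.imwrite('pics/a3.png',im)
E
```

```text
(no output)
```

View pics/a3.png

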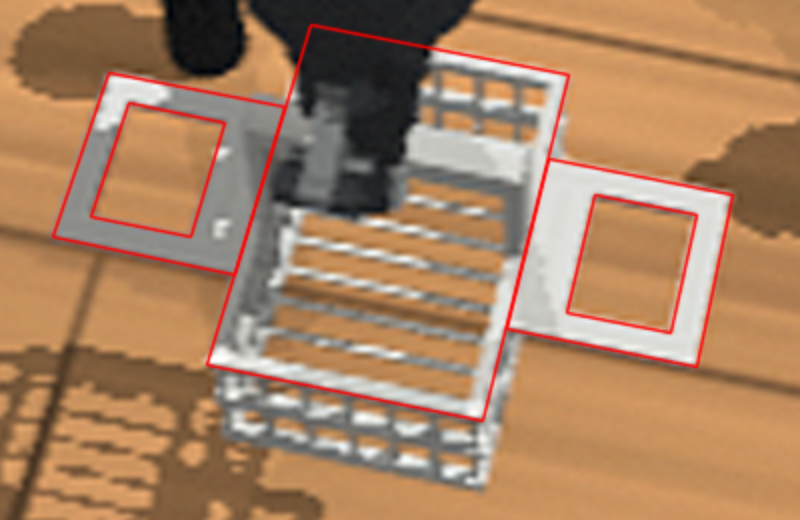

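The overlay matches: the basket sits at (0.589, -0.0085), yaw 0, about 3.5 mm along +y from the TCP. The tool-frame move to the stand is about +324, -17, 0 mm and -1.5°.

Call:
arm_command(
  deltas=[
    [5,0,0,0,0,0],
    [15,-1,0,0,0,0],
    [30,-2,0,0,0,0],
    [48,-3,0,0,0,0],
    [68,-4,0,0,0,0],
    [89,-5,0,0,0,-0.5],
    [111,-6,0,0,0,-0.5],
    [134,-7,0,0,0,-0.5],
    [157,-8,0,0,0,-0.7],
    [180,-9,0,0,0,-0.8],
  ],
)

```text
time_s: 5.65
eef_pos: [0.5775, 0.1698, 0.2595]
orientation: [-3.137, 0.0, 1.584]
ft_force: [0.1, -0.3, -3.9]
finger_gap: 0.15
```

Call:
arm_command(
  deltas=[
    [23,-1,0,0,0,-0.1],
    [45,-2,0,0,0,-0.2],
    [66,-3,0,0,0,-0.3],
    [86,-4,0,0,0,-0.4],
    [104,-5,0,0,0,-0.5],
    [119,-6,0,0,0,-0.6],
    [131,-7,0,0,0,-0.7],
    [139,-7.5,0,0,0,-0.7],
    [144,-8,0,0,0,-0.7],
    [144,-8,0,0,0,-0.7],
  ],
)

```text
time_s: 6.48
eef_pos: [0.569, 0.3126, 0.2618]
orientation: [-3.141, 0.0, 1.596]
ft_force: [-0.3, 0.8, -2.4]
finger_gap: 0.149
```

```bash
cat > ov.py <<'E'
import sys
from h import *
from plant import *
def ov(name,cam,box,k,bp,bz,sp=(.571,.315,.0255),pic=True):
  m=camera_model(cam); im=camera(cam)[:,:,::-1]; x,y,w,h=box
  im=cv2.resize(im[y:y+h,x:x+w],None,fx=k,fy=k,interpolation=cv2.INTER_CUBIC)
  def pl(p,L,z,zz,c):
    u=proj(m,W(p,[(a,b,zz) for a,b in L],z)); u=(u-[x,y]+.5)*k-.5
    cv2.polylines(im,[u.round().astype(int)],True,c,1,cv2.LINE_AA)
  for L in ([(-32,-107),(32,-107),(32,-45),(-32,-45)],[(-32,107),(32,107),(32,45),(-32,45)],[(-65,-45),(65,-45),(65,45),(-65,45)],[(-22,63),(22,63),(22,97),(-22,97)],[(-22,-63),(22,-63),(22,-97),(-22,-97)]):
    pl(bp,L,bz,60,(0,0,255))
  for sg in (-1,1): pl(sp,[(-50,sg*63),(50,sg*63),(50,sg*97),(-50,sg*97)],0,110,(0,200,0))
  cv2.imwrite(name,im)
E
python3 - <<'E'
from ov import *
ov('pics/b1.png','scene',(370,190,170,140),4.6,(.572,.3155,.026),.177,(.5721,.3158,.0275))
E
python3 d.py .571 .312 .141 1.5963
```

```text
t 6.5333 pos [0.5692 0.3119 0.2621] rpy [-3.1412e+00  5.0000e-04  1.5957e+00] F [ 0.53 -0.07 -3.58] T [-0.04  0.04 -0.06] gap 0.147 J [ 0.42  0.11  1.62 -0.    1.42  0.39]
delta mm [1.000e-01 1.800e+00 1.211e+02] deg [-0.02  0.03 -0.03]
```

View pics/b1.png

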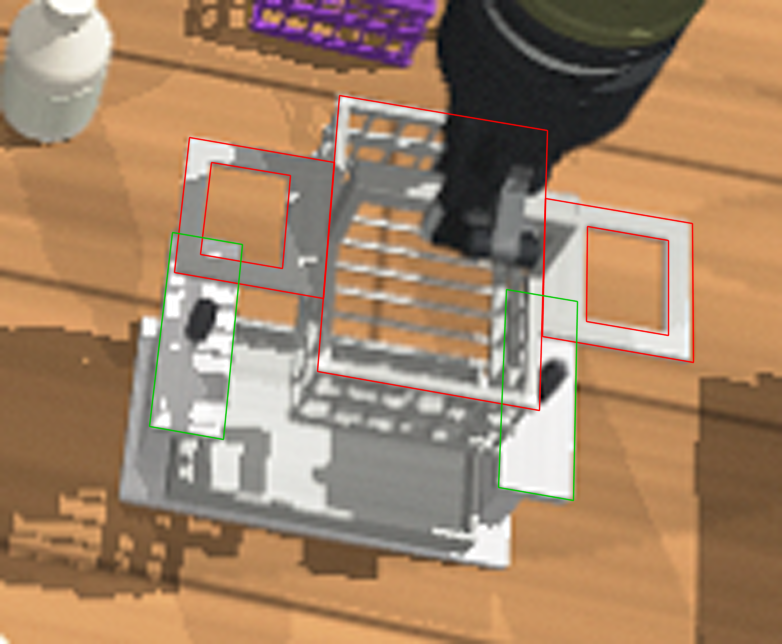

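The overlay of both models matches the picture. Lowering until the ears are just above the pin tips.

Call:
arm_command(
  deltas=[
    [0,0.5,6,0,0,0],
    [0,1,14,0,0,0],
    [0,1,24,0,0,0],
    [0,1,35,0,0,0],
    [0,1,46,0,0,0],
    [0,1,56,0,0,0],
    [0,1,64,0,0,0],
    [0,1,70,0,0,0],
    [0,1,74,0,0,0],
    [0,1,74,0,0,0],
  ],
)

```text
time_s: 7.37
eef_pos: [0.5698, 0.3117, 0.187]
orientation: [-3.14, 0.001, 1.596]
ft_force: [-1.4, 0.1, -2.9]
finger_gap: 0.153
```

```bash
python3 - <<'E'
from ov import *
ov('pics/b2.png','scene',(370,190,170,140),4.6,(.5725,.3155,.026),.103,(.5721,.3158,.0275))
E
python3 d.py .571 .312 .141 1.5963
```

```text
t 7.4167 pos [0.5702 0.3119 0.1879] rpy [-3.1410e+00  2.0000e-04  1.5956e+00] F [ 0.07  0.33 -3.37] T [-0.04  0.   -0.04] gap 0.151 J [ 0.42  0.15  1.69 -0.    1.3   0.39]
delta mm [ 0.1  0.8 46.9] deg [-0.03  0.01 -0.04]
```

View pics/b2.png

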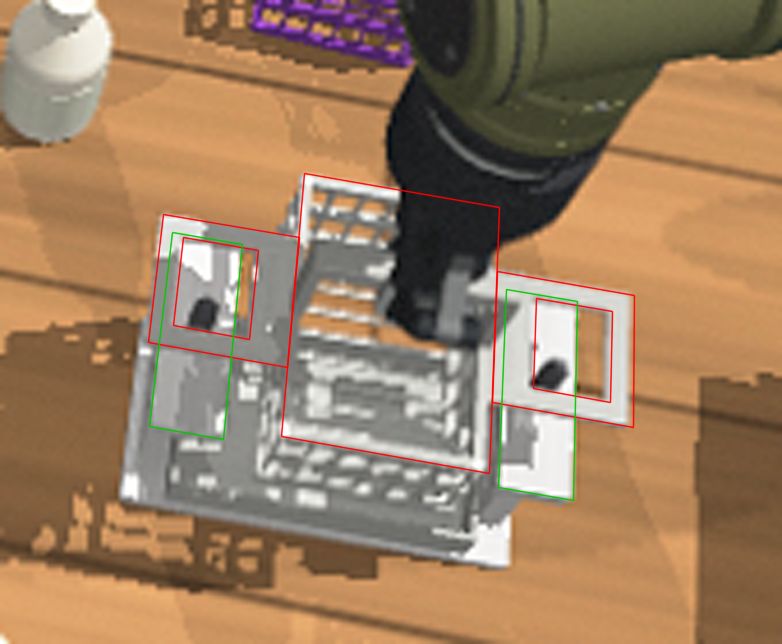

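The pins at (203,312) and (550,375) show through both openings, as they should at this height. Now lowering slowly.

Call:
arm_command(
  deltas=[
    [0,0.5,4,0,0,0],
    [0,0.5,9,0,0,0],
    [0,0.5,14,0,0,0],
    [0,0.5,19,0,0,0],
    [0,0.5,24,0,0,0],
    [0,0.5,29,0,0,0],
    [0,0.5,34,0,0,0],
    [0,0.5,38,0,0,0],
    [0,0.5,40,0,0,0],
    [0,0.5,40,0,0,0],
  ],
)

```text
time_s: 8.25
eef_pos: [0.5704, 0.3118, 0.1474]
orientation: [-3.14, 0.0, 1.596]
ft_force: [-1.0, -0.1, -2.9]
finger_gap: 0.149
```

```bash
python3 - <<'E'
from ov import *
ov('pics/b3.png','scene',(370,190,170,140),4.6,(.5725,.3155,.026),.063,(.5721,.3158,.0275))
E
python3 d.py .571 .312 .141 1.5963
```

```text
t 8.3 pos [0.5707 0.3119 0.148 ] rpy [-3.1411e+00  2.0000e-04  1.5956e+00] F [-0.2  -0.24 -3.68] T [0.02 0.   0.06] gap 0.147 J [0.42 0.19 1.72 0.   1.23 0.39]
delta mm [0.1 0.3 7. ] deg [-0.03  0.01 -0.04]
```

View pics/b3.png

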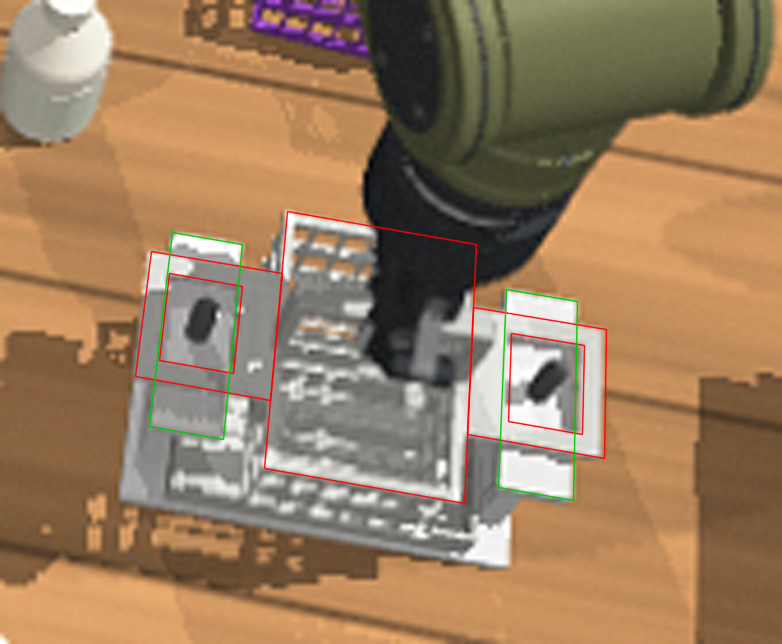

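Both pins are up through the openings, centred. The last few mm go at about 0.5–1 mm per row while I watch the force.

Call:
arm_command(
  deltas=[
    [0,0,1,0,0,0],
    [0,0,2,0,0,0],
    [0,0,3,0,0,0],
    [0,0,3.5,0,0,0],
    [0,0,4,0,0,0],
    [0,0,4.5,0,0,0],
    [0,0,5,0,0,0],
    [0,0,5.5,0,0,0],
    [0,0,6,0,0,0],
    [0,0,6,0,0,0],
  ],
)

```text
time_s: 9.13
eef_pos: [0.5707, 0.3119, 0.1422]
orientation: [-3.141, 0.0, 1.596]
ft_force: [0.5, -0.3, -3.2]
finger_gap: 0.147
```

```bash
python3 d.py .571 .312 .141 1.5963
```

```text
t 9.1333 pos [0.5707 0.3119 0.1422] rpy [-3.1414e+00  1.0000e-04  1.5955e+00] F [ 0.51 -0.34 -3.17] T [ 0.03 -0.03 -0.03] gap 0.147 J [0.42 0.19 1.73 0.   1.22 0.39]
delta mm [0.1 0.3 1.2] deg [-0.01  0.   -0.04]
```

Call:
arm_command(
  deltas=[
    [0,0,0.4,0,0,0],
    [0,0,0.8,0,0,0],
    [0,0,1.2,0,0,0],
    [0,0,1.2,0,0,0],
  ],
)

```text
time_s: 9.47
eef_pos: [0.5709, 0.312, 0.1417]
orientation: [3.141, -0.0, 1.596]
ft_force: [-1.8, -0.2, -0.6]
finger_gap: 0.148
```

Call:
arm_command(
  deltas=[
    [0,0,0.3,0,0,0],
    [0,0,0.6,0,0,0],
    [0,0,0.6,0,0,0],
  ],
)

```text
time_s: 9.72
eef_pos: [0.571, 0.312, 0.1417]
orientation: [3.141, -0.0, 1.596]
ft_force: [-3.8, -2.0, 5.0]
finger_gap: 0.149
```

The force has gone from -3 N to +5 N, so the ears are resting on the plates. Releasing.

Call:
arm_command(
  deltas=[
    [0,0,-0.5,0,0,0],
    [0,0,-0.5,0,0,0],
    [0,0,-0.5,0,0,0],
    [0,0,-0.5,0,0,0],
    [0,0,-0.5,0,0,0],
    [0,0,-0.5,0,0,0],
    [0,0,-0.5,0,0,0],
    [0,0,-0.5,0,0,0],
    [0,0,-0.5,0,0,0],
    [0,0,-0.5,0,0,0],
  ],
  claw=0,
)

```text
time_s: 10.55
eef_pos: [0.5708, 0.312, 0.141]
orientation: [3.142, -0.0, 1.595]
ft_force: [0.2, -0.1, -0.0]
finger_gap: 1.001
```

```bash
python3 - <<'E'
from ov import *
ov('pics/b4.png','scene',(370,190,170,140),4.6,(.5725,.3155,.026),.054,(.5721,.3158,.0275))
E
python3 d.py .571 .312 .3 1.5963
```

```text
t 10.6 pos [0.5708 0.312  0.141 ] rpy [ 3.1415 -0.      1.5955] F [0.74 0.44 0.25] T [ 0.03 -0.05 -0.03] gap 0.997 J [0.42 0.19 1.73 0.   1.22 0.39]
delta mm [   0.     0.2 -159. ] deg [ 0.   -0.   -0.04]
```

View pics/b4.png

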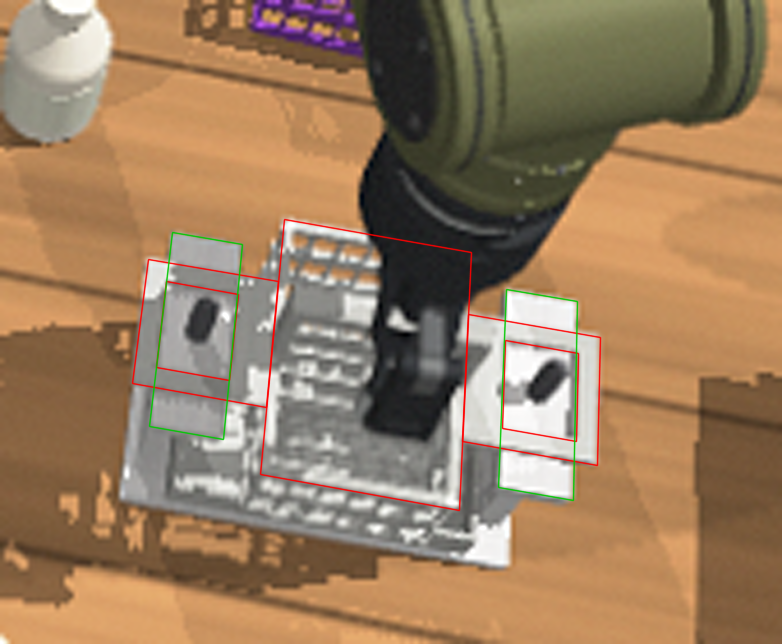

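The basket matches the fully-home model and the fingers are fully open. Retreating straight up, then off to the side to clear the view.

Call:
arm_command(
  deltas=[
    [0,0,-4,0,0,0],
    [0,0,-12,0,0,0],
    [0,0,-24,0,0,0],
    [0,0,-40,0,0,0],
    [0,0,-60,0,0,0],
    [0,0,-82,0,0,0],
    [0,0,-104,0,0,0],
    [0,0,-126,0,0,0],
    [0,0,-145,0,0,0],
    [0,0,-155,0,0,0],
  ],
)

```text
time_s: 11.43
eef_pos: [0.5719, 0.3124, 0.3014]
orientation: [3.136, -0.003, 1.596]
ft_force: [0.6, 0.2, 0.3]
finger_gap: 1.005
```

Call:
arm_command(
  deltas=[
    [-10,0,-5,0,0,0],
    [-30,-5,-10,0,0,0],
    [-60,-10,-10,0,0,0],
    [-90,-20,-10,0,0,0],
    [-120,-30,-10,0,0,0],
    [-150,-40,-10,0,0,0],
    [-180,-50,-10,0,0,0],
    [-205,-60,-10,0,0,0],
    [-225,-65,-10,0,0,0],
    [-235,-70,-10,0,0,0],
  ],
)

```text
time_s: 12.27
eef_pos: [0.5056, 0.0728, 0.3053]
orientation: [-3.14, 0.001, 1.593]
ft_force: [-0.1, 1.0, -0.0]
finger_gap: 0.999
```

```bash
python3 - <<'E'
from ov import *
ov('pics/b5.png','scene',(370,190,170,140),4.6,(.5725,.3155,.026),.054,(.5721,.3158,.0275))
ov('pics/b6.png','top',(130,100,150,110),5,(.571,.315,.026),.054)
cv2.imwrite('pics/b7.png',camera('scene')[:,:,::-1])
E
python3 d.py .571 .312 .3 1.5963
```

```text
t 12.4167 pos [0.5063 0.0749 0.3057] rpy [-3.1412e+00 -5.0000e-04  1.5941e+00] F [-0.49  0.22 -0.54] T [-0.02 -0.01 -0.03] gap 1.0 J [ 0.04 -0.22  1.86  0.    1.5   0.02]
delta mm [235.5  70.2   5.8] deg [-0.02 -0.03 -0.13]
```

View pics/b5.png

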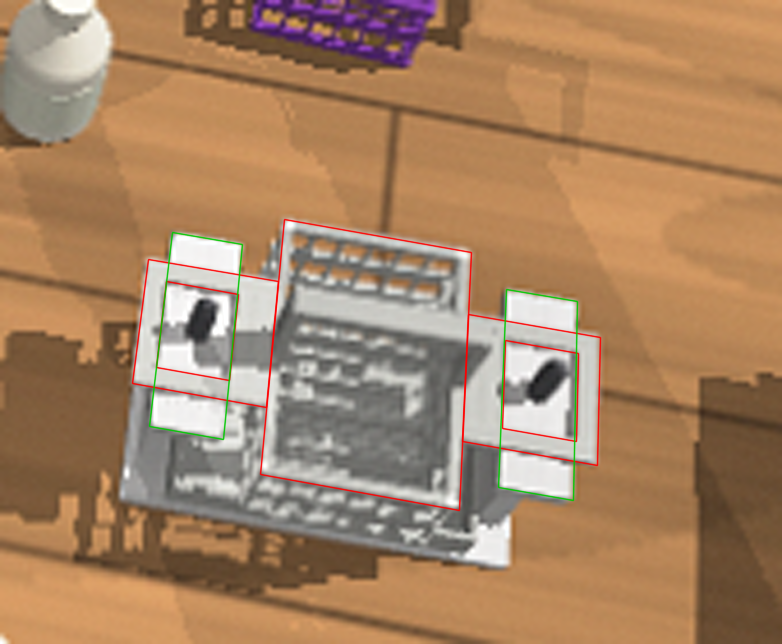

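View pics/b6.png

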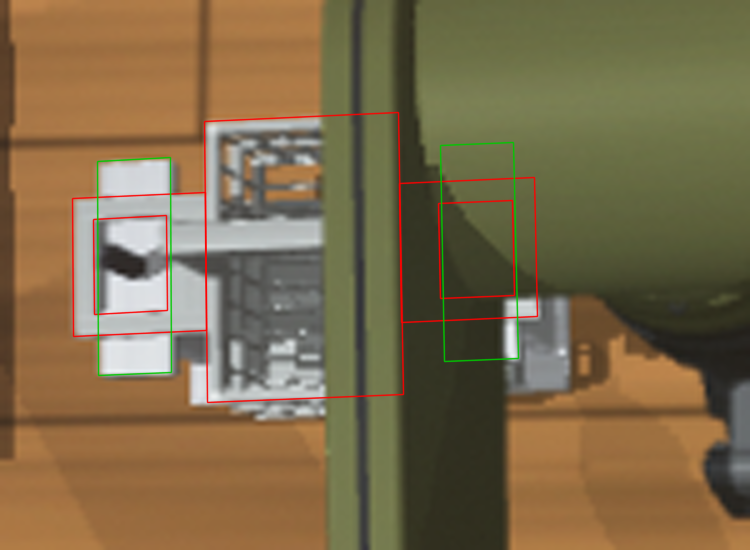

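View pics/b7.png

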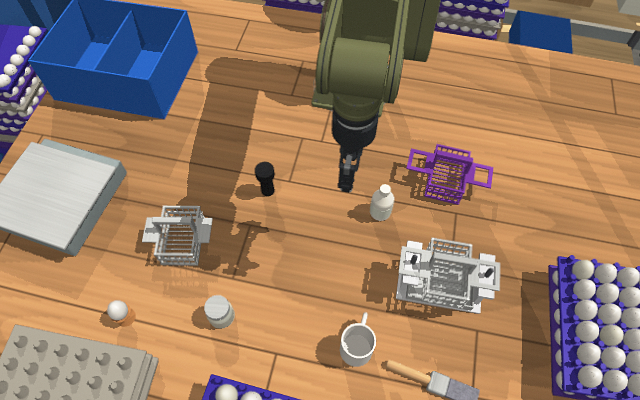

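The scene views show the basket home, at scene (448,275), with both pins through both openings. The other basket (178,236) and the purple one are where they were, and the arm is clear. Handing in.

```bash
python3 -c "
from plant import *
print(job_done())"
```

```text
the job is handed in; nothing more can be done
None
```

The open-eared steel basket is hanging on the draining stand, with both pins up through its ear openings. I handed the job in at about 12.4 s.

- **Seating:** I lowered it until the wrist force went from about -3 N to +5 N, then let go. After release, the scene view matched the fully-home model, with both ears on the plates.
- **Top view:** it agreed for the +y ear. The arm hid the -y ear there, so that one was checked only in the scene view.
- **Everything else:** the closed-ear basket and the purple look-alike are where they started. The gripper is open and clear, with readings near zero force, and no check failed.
- **Measurement differences:** the two cameras' pose estimates differed by up to about 2 mm. My first fit of the basket in the hand had a large residual, which I put down to a badly picked rim corner; overlaying the model on the picture showed a good match.

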